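Recover the shaft-polishing slide from an overrun

TASK

The shaft-polishing slide has overrun and knocked over the roller arm of its end-limit switch, so the machine is locked out. Draw the carriage back along its rods by its handle, to the middle of its travel or farther; then push the switch's roller arm lightly sideways, without gripping or forcing it, until it snaps over to lean towards the carriage again; then press the small round reset button on the push-button station right down and let it come up, keeping off the mushroom-headed start button and leaving the other things on the bench where they are.

Things in the scene. Friction and masses are not known exactly. Their poses are not given: they have to be found in the camera images.
- slide: Polishing slide fixed on the bench: grey bed 190 x 400 mm, 20 mm high, two steel guide rods along its y, motor at the +y end, a steel shaft held parallel behind the rods. Origin on the bench under the middle of the rods; x points away from the robot, y along the rods, z up. Bed's front edge at x -60 mm; rod end blocks fill x -45..45, y beyond +-160, up to z 80 mm. Turned by up to 0.2 rad.
- carriage (a joint): Carriage position along the rods, m: 0 = overrun, against the -y end; grows towards slide +y; 0.105 = middle; 0.21 = +y end. About 3 N of friction; stays where left. Block 100 x 100 mm, top at z 75 mm, with a striker plate (50 mm long in y, z 73..85 mm) reaching forward to slide x -124 mm, which while overrun stands where the roller arm has to swing.
- carriage_grip (a point): On the axis of the carriage's upright black handle, at the height to grip (125 mm above the bench). The handle is round, 28 mm diameter, from 92 to 152 mm above the bench, 30 mm or more clear all round.
- trip_arm (a joint): Angle of the switch's roller arm about its upright shaft, rad: 0 = thrown over (roller leaning to slide -y), 0.6 = dead centre (arm along slide +x), 1.2 = run position (leaning to slide +y, towards the drawn-back carriage). Over-centre spring: rests at 0 or 1.2; 5 to 8 N at the roller starts it, the push eases towards dead centre, and just past it the arm snaps over by itself and stays.
- pivot (a point): On the upright shaft of the end-limit switch, about which the roller arm swings, 64 mm above the bench. The switch is an aluminium box lying in front of the slide's -y half: from 21 mm beyond the pivot towards slide +x to 91 mm towards -x, 42 mm wide, top 54 mm above the bench.
- roller (a point): Centre of the black roller at the end of the roller arm: 28 mm diameter, upright axis, from 69 to 83 mm above the bench, 80 mm from the pivot. Beside it there is free space down to 20 mm above the bench, apart from the steel arm itself (14 mm wide, z 60..68 mm).
- station: Grey two-button station fixed on the bench, at one of three places (right of the slide, or in front of it or to the left), 68 x 106 mm, top 52 mm above the bench. Origin under its centre; the reset button is 26 mm to its own -y side, the start button 26 mm to its own +y side; a black cable gland sticks out at the +y end.
- reset_top (a point): Centre of the top face of the reset button: plain black round cap 30 mm diameter in a steel collar, top 68 mm above the bench and 6 mm proud of the collar.
- reset (a joint): Travel of the reset button in m: 0 = up, 0.006 = right down (about 5 N); springs back.
- start_top (a point): Centre of the top of the start button: black mushroom head 42 mm diameter, top 84 mm above the bench. Not to be pressed.
- start (a joint): Travel of the mushroom start button in m: 0 = up, 0.006 = down.
- tub: White grease tub, 76 mm diameter, 85 mm tall, loose; stands where the station might have been. Origin under its centre.
- tin: Tin can, 70 mm diameter, 100 mm tall, loose; stands where the station might have been. Origin under its centre.
- rocker_set: Loose rocker shaft with four rocker arms, 260 mm long along its x, about 45 mm tall, lying to the left of the slide. Origin under its middle.
- piston: Loose engine piston standing on its skirt, 84 mm diameter, 60 mm tall, to the right of the slide. Origin under its centre.
- wrench: Loose steel wrench 190 mm long along its x, lying near the robot on the right.
- driver: Loose black-handled screwdriver 200 mm long along its x, lying near the robot on the left.
Not all that is in view belongs to the job. Leave any purple look-alike of the station alone.

How it is judged:
By the outcome, as a careful person would: the job done as asked, in the order asked, and still so for the second after the job is handed in, with the robot touching nothing.
It also fails if it takes over 58 s, if anything falls off the work surface, if the arm or the gripper's body presses on something with over 40 N, if the wrist force passes 120 N, or if a joint passes its speed limit or range.

ROBOT

A 6-joint arm with a two-finger parallel gripper is mounted at the origin on the work surface. World frame = base frame: x ahead of the robot, y to its left, z up, the work surface at z = 0. Lengths are in mm, angles in rad, forces in N, time in s.
With the tool pointing down it reaches from about 300 to 750 mm from the base axis. Payload 8.5 kg.
Tool frame: the origin (TCP) lies midway between the tips of the shut fingers; the grasp point (between the pads) lies 19 mm behind it; z points along the fingers, y is the line along which they close (so a half turn about z gives the same grasp; the last joint's range is limited). The gripper opens to 85 mm and grips with 20 to 120 N. Pads are 22 mm wide; open, the fingers measure 114 mm over their backs; the gripper's body (76 mm by 85 mm) begins 54 mm behind the grasp point. The pads swing forward as they close: fully open they stand 13 mm farther back than shut.
Start: joints at [-1.381, 0.381, 1.297, -0, 1.464, -0.215], TCP at [216.602, -505.533, 231.322] pointing down, gripper open.
Joint ranges: [-3.11, 3.11], [-0.89, 2.33], [0.22, 2.48], [-1.42, 4.56], [0.17, 2.85], [-2.88, 2.88]. Speed limits (rad/s): [2.39, 2.39, 3.14, 3.14, 3.14, 3.14].

INTERFACE

Orientations are given as a unit quaternion [x, y, z, w].
In Python, from plant import manip, get_image gives the robot as it stands. Calls block until the motion is done:
- manip.move_to(position, orientation): joint-space move of the TCP to a pose.
- manip.move_straight(position, ori=None, v=150, contact_N=None): straight line of the TCP; ori=None keeps the orientation; v is the mean speed in mm/s. With contact_N (N) it stops when the force on the tool has changed by that much, and returns True; else False.
- manip.move_j(angles): joint-space move.
- manip.set_gripper(opening, grasp_force=None): opening from 0.0 (shut) to 1.0 (fully open); grasp_force is the grip in N (None keeps the last); returns when the fingers have stopped.
- manip.sleep(seconds).
- manip.ik(position, orientation): joint angles nearest the present ones, or None.
- manip.state(): the state.
- get_image(name): name is "scene" or "top"; returns a dict with "img" (480x640x3 uint8, red, green, blue), "depth" (480x640 float32, mm along the optical axis (not along the pixel's ray), 0 where there is no reading), "fx", "fy", "cx", "cy" (pixels), "k1" (the pictures are not rectified: a ray, as slopes to the right and down, at radius r is drawn at 1 + k1 r^2 times it, then the intrinsics apply), "pose" (4x4, takes a point from camera to world coordinates). Camera axes: x right, y down, z forward; pixel columns grow to the right and rows downward; lengths in mm; the calibration is good to about 2 mm. A picture is of the moment at which its call begins.
A pose or a line that the arm cannot do raises manip.MotionError and nothing moves.
- manip.hand_in(): hands the job in; it is judged then, once.
The state is a dict: "clock": time; "qpos": joint angles; "qvel": joint speeds; "joint_torque": joint torques, N m; "position": TCP position; "tcp_rot": TCP orientation; "wrist_force": force on the tool from outside, world axes, zero at the start; "moment": the same for the moment, N m; "width": opening from 0.0 (shut) to 1.0 (fully open); "finger_force": force on a finger pad.
Only numpy, scipy, OpenCV 4.12 (cv2) and the standard library are available. Lean on these libraries where they do the work, as an engineer would, in place of code of your own. Each camera call takes 0.05 s, during which the arm holds its last target. There are 200 camera calls.

## Working session

There is one attempt and no reset: what is moved stays moved. The work goes in short steps, each a Python script; the robot and the scene stay as the last script left them, time stands still between calls to the robot, and variables do not carry over. Pictures are saved under pics/ and viewed, at most 10 in all, crops included, and the job is handed in when it is done.

```bash
mkdir -p pics; ls
cat > h.py <<'E'
import numpy as np, cv2
from plant import manip, get_image
def cloud(d):
    v,u=np.mgrid[0:480,0:640]
    x=(u-d["cx"])/d["fx"]; y=(v-d["cy"])/d["fy"]
    a,b=x.copy(),y.copy()
    for _ in range(8):
        s=1+d["k1"]*(a*a+b*b); a,b=x/s,y/s
    Z=d["depth"]; P=np.stack([a*Z,b*Z,Z,np.ones_like(Z)],-1)@np.array(d["pose"]).T
    P=P[...,:3]; P[Z==0]=np.nan
    return P
E
python3 - <<'E'
from h import *
for n in("scene","top"):
    d=get_image(n); np.savez(f"{n}0.npz",**d)
    cv2.imwrite(f"pics/{n}0.png",d["img"][...,::-1]); print(n,np.round(d["pose"],2).tolist(),d["fx"],d["k1"])
print(manip.state())
E
```

```text
pics
scene [[0.22, 0.72, -0.66, 1163.87], [0.98, -0.17, 0.14, -109.88], [-0.01, -0.68, -0.74, 916.89], [0.0, 0.0, 0.0, 1.0]] 469.4063062520592 -0.0956313059624519
top [[-0.03, -0.98, 0.18, 217.53], [-1.0, 0.03, 0.01, 17.59], [-0.01, -0.18, -0.98, 1431.32], [0.0, 0.0, 0.0, 1.0]] 558.5765993272272 -0.08159411582685487
{'clock': 0.1, 'qpos': array([-1.38129683e+00,  3.81134504e-01,  1.29820886e+00,  3.10551555e-05,
        1.46358329e+00, -2.15311977e-01]), 'qvel': array([-4.67712162e-04, -4.07395059e-04, -3.94489689e-03, -7.39116536e-04,
        3.49219535e-05,  1.17851734e-03]), 'joint_torque': array([ 4.71252337e-03, -4.49215007e+01, -2.31658995e+01, -1.13362894e-04,
        3.64771717e-03, -1.32926152e-05]), 'position': array([ 216.56155847, -505.27254278,  230.76229945]), 'tcp_rot': array([ 9.79585914e-01,  2.01024852e-01,  2.40442708e-05, -6.66746951e-04]), 'wrist_force': array([ 0.41979532, -0.52751844, -0.49776531]), 'moment': array([0.00191053, 0.00810487, 0.01296542]), 'finger_force': 0.0, 'width': 1.0009843157956215}
```

View pics/scene0.png

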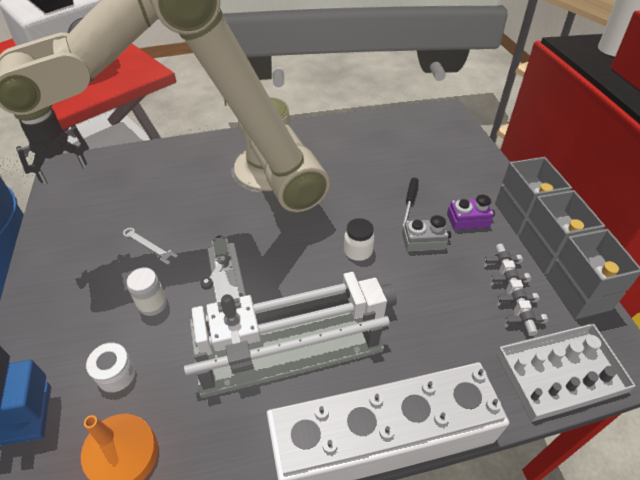

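View pics/top0.png

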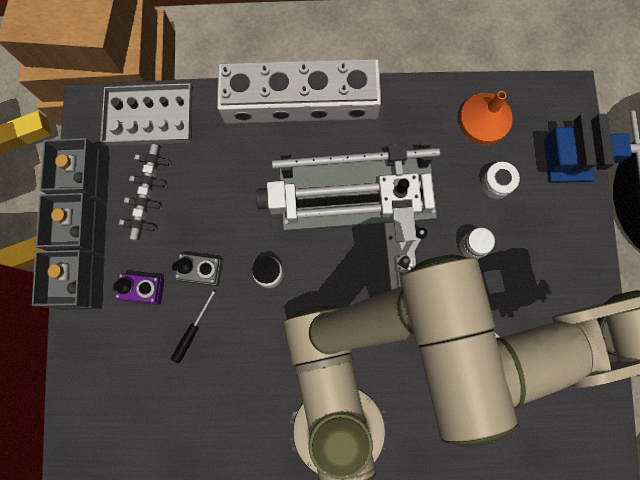

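The scene view shows the grey station at (427,232) and a purple look-alike at (471,212). In the top view these are at (198,268) and (138,288). The grey one fits the description. Its reset button is the plain cap in the steel collar, about (206,268) in top, and the mushroom start button is about (183,265). The handle is at (402,186), the roller at (422,232) and the pivot at about (405,262). I'll confirm these in a crop and measure from both views.

Run:
```python
from h import *
T=dict(np.load("top0.npz")); S=dict(np.load("scene0.npz"))
a=cv2.resize(T["img"][235:315,100:300],None,fx=4,fy=4,interpolation=cv2.INTER_CUBIC)
b=cv2.resize(T["img"][165:285,360:450],None,fx=4,fy=4,interpolation=cv2.INTER_CUBIC)
c=cv2.resize(S["img"][225:345,185:275],None,fx=3,fy=3,interpolation=cv2.INTER_CUBIC)
d=cv2.resize(S["img"][190:255,395:500],None,fx=4,fy=4,interpolation=cv2.INTER_CUBIC)
im=np.zeros((600,800,3),np.uint8); 
a=a[:, :400]
im[0:320,0:400]=cv2.resize(T["img"][235:315,150:250],(400,320),interpolation=cv2.INTER_CUBIC)
im[0:480,400:760]=b
im[330:590,0:400]=d[:260,:400]
cv2.imwrite("pics/crop1.png",im[...,::-1])
cv2.imwrite("pics/crop2.png",cv2.resize(S["img"][225:345,185:275],None,fx=5,fy=5,interpolation=cv2.INTER_CUBIC)[...,::-1])
PT=cloud(T);PS=cloud(S)
np.save("PT.npy",PT);np.save("PS.npy",PS)
for n,P in(("T",PT),("S",PS)):
    x,y,z=P[...,0],P[...,1],P[...,2]
    # handle top
    m=(z>145)&(z<160)&(x>400)&(x<700)&(abs(y)<350); print(n,"handle top",m.sum(),np.round(np.nanmedian(P[m],0),1))
for u,v in((402,186),(422,232),(405,262),(206,268),(183,265),(400,240)): print(u,v,np.round(PT[v,u],1))
```

```text
T handle top 94 [ 584.7 -169.4  152.1]
S handle top 116 [ 590.  -169.4  150.6]
402 186 [ 576.  -163.8  157.1]
422 232 [ 477.1 -216.3   89.6]
405 262 [ 405.9 -172.5   77. ]
206 268 [405.1 317.6  69.3]
183 265 [412.1 371.8  82.8]
400 240 [ 458.8 -161.4   88.9]
```

View pics/crop1.png

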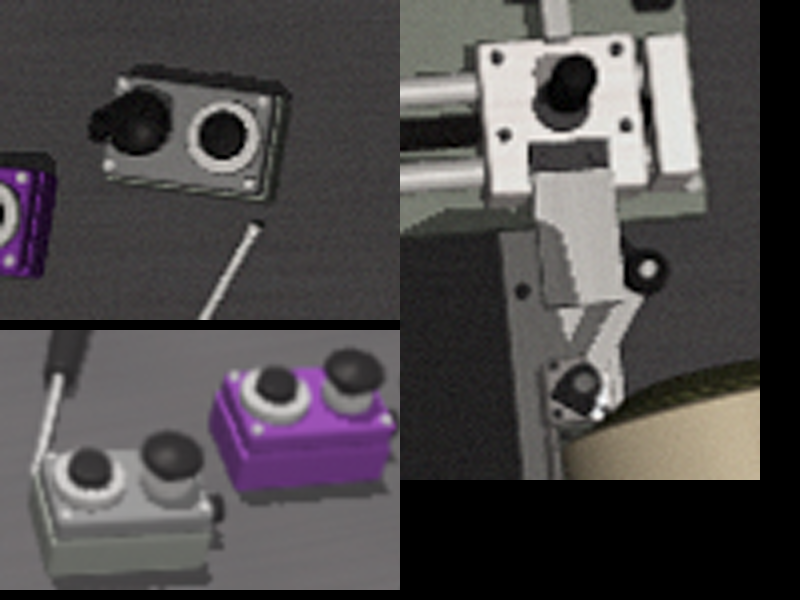

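View pics/crop2.png

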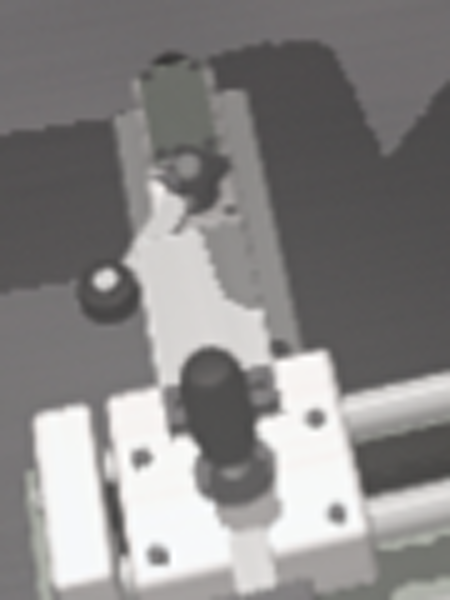

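Top crop: the grey station's reset cap is at crop (222,135), with the mushroom and gland to its left. The handle top is at (575,72), the roller at (648,268) and the pivot at (580,385). Next I'll triangulate these and get the slide yaw.

```bash
cat >> h.py <<'E'
def ray(d,u,v):
    K=np.array([[d["fx"],0,d["cx"]],[0,d["fy"],d["cy"]],[0,0,1]],float)
    p=cv2.undistortPoints(np.array([[[u,v]]],float),K,np.array([float(d["k1"]),0,0,0]))[0,0]
    M=np.array(d["pose"]); return M[:3,3],M[:3,:3]@np.array([p[0],p[1],1.])
def atz(d,u,v,z):
    o,r=ray(d,u,v); return o+r*(z-o[2])/r[2]
def tri(d1,p1,d2,p2):
    A=np.zeros((3,3));b=np.zeros(3);R=[]
    for d,p in((d1,p1),(d2,p2)):
        o,r=ray(d,*p); r=r/np.linalg.norm(r); Q=np.eye(3)-np.outer(r,r); A+=Q;b+=Q@o; R.append((o,Q))
    x=np.linalg.solve(A,b); return x, max(np.linalg.norm(Q@(x-o)) for o,Q in R)
E
python3 - <<'E'
from h import *
T=dict(np.load("top0.npz")); S=dict(np.load("scene0.npz")); PT=np.load("PT.npy"); PS=np.load("PS.npy")
for n,p,q,z in (("handle",(403.7,183),(227.6,299),152),("roller",(422,232.2),(206.4,282),83),("pivot",(405,261.2),(222.4,258),80),("reset",(205.5,268.7),(417.5,224.3),68),("start",(185,264.5),(438,221),84)):
    x,e=tri(T,p,S,q); print(n,np.round(x,1),round(e,1),"atz",np.round(atz(T,*p,z),1),np.round(atz(S,*q,z),1))
# yaw: shaft
a=[];
for P in(PT,PS):
    x,y,z=P[...,0],P[...,1],P[...,2]
    for lo,hi,zl,zh in((520,700,45,90),):
        m=(x>lo)&(x<hi)&(z>zl)&(z<zh)&(y>-110)&(y<50)
        q=P[m]; print(len(q),[ (int(b),int(c)) for c,b in zip(*np.histogram(q[:,0]-0*q[:,1],bins=18,range=(520,700)))])
# bed front edge: z~20
for P in(PT,PS):
    x,y,z=P[...,0],P[...,1],P[...,2]
    pts=[]
    for y0 in range(-100,130,10):
        m=(abs(y-y0)<5)&(z>14)&(z<28)&(x>450)&(x<720)
        if m.sum()>3: pts.append((y0,np.percentile(x[m],2),np.percentile(x[m],98)))
    pts=np.array(pts); print(np.round(np.polyfit(pts[:,0],pts[:,1],1),3),np.round(np.polyfit(pts[:,0],pts[:,2],1),3))
for p,q in (((273,164),(439,152.5)),):
    A=atz(T,*p,70);B=atz(T,*q,70);print(np.arctan2(-(A-B)[0],(A-B)[1]),A,B)
A,_=tri(T,(254,199.5),S,(390,290)) # motor rough
E
```

```text
handle [ 586.  -169.   147.8] 0.6 atz [ 584.8 -168.9  152. ] [ 589.2 -168.1  152. ]
roller [ 478.2 -216.8   81.4] 0.9 atz [ 477.9 -217.5   83. ] [ 479.6 -215.7   83. ]
pivot [ 408.3 -173.7   73.8] 0.6 atz [ 407.4 -172.2   80. ] [ 413.7 -173.9   80. ]
reset [403.7 319.5  67.8] 0.3 atz [403.6 319.1  68. ] [404.  319.7  68. ]
start [414.1 368.8  78.4] 0.8 atz [413.1 366.5  84. ] [419.2 366.4  84. ]
1857 [(520, 0), (530, 109), (540, 268), (550, 118), (560, 90), (570, 237), (580, 82), (590, 221), (600, 218), (610, 41), (620, 0), (630, 0), (640, 0), (650, 0), (660, 182), (670, 214), (680, 77), (690, 0)]
2515 [(520, 0), (530, 49), (540, 255), (550, 314), (560, 134), (570, 263), (580, 75), (590, 129), (600, 376), (610, 157), (620, 0), (630, 0), (640, 0), (650, 0), (660, 91), (670, 389), (680, 283), (690, 0)]
[-5.10000e-02  5.14262e+02] [-1.09000e-01  6.77222e+02]
[1.46000e-01 5.95576e+02] [-5.30000e-02  7.01155e+02]
0.04480697710741965 [667.93452413 149.30668672  70.        ] [ 687.00278758 -275.9730818    70.        ]
```

Yaw is about 0.047, from both the shaft line and the pivot-to-roller direction. I'll go to the handle and draw the carriage back.

```bash
cat >> h.py <<'E'
YAW=0.047; sx=np.array([np.cos(YAW),np.sin(YAW),0]); sy=np.array([-np.sin(YAW),np.cos(YAW),0])
def down(a): return [np.cos(a/2),np.sin(a/2),0,0]
def st():
    s=manip.state(); print(round(s["clock"],2),np.round(s["position"],1),"F",np.round(s["wrist_force"],1),"w",round(s["width"],3),"ff",round(s["finger_force"],1)); return s
def snap(n):
    d=get_image(n); return d
E
python3 - <<'E'
from h import *
H=np.array([586.5,-169,0])
manip.move_to(H+[0,0,195],down(YAW)); s=st(); print(np.round(s["qpos"],2))
print(manip.move_straight(H+[0,0,105],v=120,contact_N=15)); st()
manip.set_gripper(0.0,30); st()
p=manip.state()["position"]
try: manip.move_straight(p+sy*148,v=100)
except manip.MotionError as e: print(e)
st()
manip.set_gripper(1.0); st()
manip.move_straight(manip.state()["position"]+[0,0,90],v=200); st()
T=get_image("top"); S=get_image("scene")
im=np.hstack([T["img"][140:300,220:480],S["img"][190:350,140:400]]); 
im=cv2.resize(im,None,fx=1.5,fy=1.5); cv2.imwrite("pics/c3.png",im[...,::-1])
E
```

```text
1.93 [ 586.2 -169.9  195.1] F [-0.1  0.6 -0.2] w 1.0 ff 0.0
[-0.48  0.51  1.18 -0.    1.45  1.05]
False
2.83 [ 586.9 -169.3  105.8] F [1.1 1.6 0.5] w 1.001 ff 0.0
3.39 [ 586.6 -169.2  105.4] F [-1.1  0.1  4. ] w 0.323 ff 29.9
5.02 [579.  -20.5 105.4] F [-4.5 -0.5  6.1] w 0.321 ff 30.1
5.62 [579.7 -21.3 105.4] F [ 0.8  0.2 -0.3] w 0.996 ff 0.0
6.22 [579.2 -21.2 194.4] F [-0.7 -0.1 -1. ] w 0.997 ff 0.0
```

View pics/c3.png

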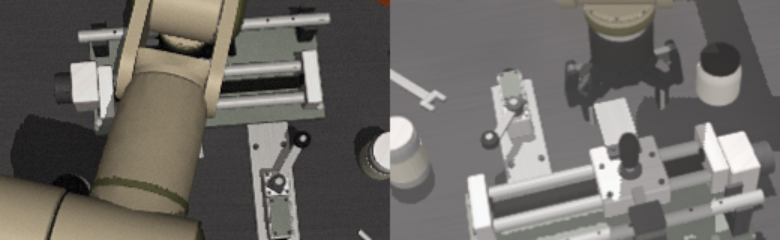

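The carriage is drawn back about 148 mm. The switch is clear, with its roller still leaning to −y. Next I push the roller.

Run:
```python
from h import *
R=np.array([478.5,-216.5,0]); 
manip.set_gripper(0.0)
P0=R+sx*6-sy*46
manip.move_to(P0+[0,0,150],down(YAW)); st()
print(manip.move_straight(P0+[0,0,64],v=150,contact_N=10)); s=st()
f0=s["wrist_force"]
# dead centre: roller y-offset +45 ; finger centre there = R+45sy-29
print(manip.move_straight(P0+sy*12+[0,0,64],v=60))
for d in range(16,78,4):
    hit=manip.move_straight(P0+sy*d+[0,0,64],v=40,contact_N=20)
    s=manip.state(); print(d,hit,np.round((s["wrist_force"]-f0)@np.c_[sx,sy],1))
    if hit: break
st()
T=get_image("top"); S=get_image("scene")
im=np.hstack([T["img"][140:300,320:480],S["img"][190:350,140:300]]); 
im=cv2.resize(im,None,fx=2.4,fy=2.4); cv2.imwrite("pics/c4.png",im[...,::-1])
```

```text
8.11 [ 487.2 -261.4  150.3] F [ 0.5 -0.4  0.3] w 0.001 ff 0.0
False
8.83 [ 487.3 -262.1   64.8] F [ 0.4 -0.5 -0.3] w 0.002 ff 0.0
False
16 False [0.4 0.8]
20 False [ 0.1 -3.7]
24 False [ 5.7 -7.7]
28 False [ 6.4 -7.5]
32 False [ 5.5 -5.5]
36 False [ 2.3 -3.1]
40 False [ 2.1 -2.1]
44 False [ 1.6 -1.1]
48 False [ 0.1 -0.3]
52 False [-0.8  0.2]
56 False [-0.4 -0.3]
60 False [-0.8  0.5]
64 False [0.1 0.5]
68 False [0.1 0.6]
72 False [-0.1  0.9]
76 False [-0.   0.4]
13.18 [ 483. -186.   64.] F [ 0.4 -0.1 -0.4] w 0.001 ff 0.0
```

View pics/c4.png

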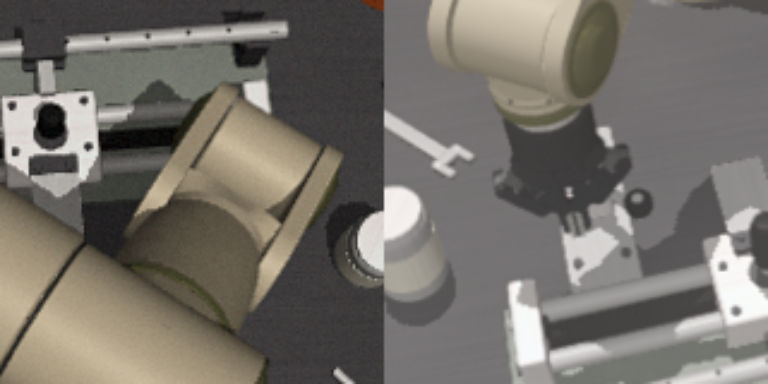

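The push force peaked at about 10 N and then faded to 0. The roller at crop (637,203) has snapped to the carriage side. Next is the reset button, after a look from above it.

Run:
```python
from h import *
p=manip.state()["position"]
manip.move_straight(p-sy*15,v=100); manip.move_straight(p-sy*15+[0,0,166],v=200)
B=np.array([403.8,319.5,0]); n=np.array([11,48,0])/np.hypot(11,48); B=B-n*2
manip.move_to(B+[0,0,200],down(np.arctan2(48,11))); st()
manip.move_straight(B+[0,0,95],v=120,contact_N=10); s=st()
T=get_image("top"); S=get_image("scene")
im=np.hstack([T["img"][190:350,340:480],S["img"][140:300,350:510]]); 
im=cv2.resize(im,None,fx=2.5,fy=2.5); cv2.imwrite("pics/c5.png",im[...,::-1])
cv2.imwrite("pics/top5.png",T["img"][...,::-1])
```

```text
16.47 [403.9 317.  200. ] F [-0.7 -0.2 -0.5] w -0.003 ff 0.0
17.49 [403.8 317.7  95.6] F [-0.7  0.5  0.5] w 0.001 ff 0.0
```

View pics/c5.png

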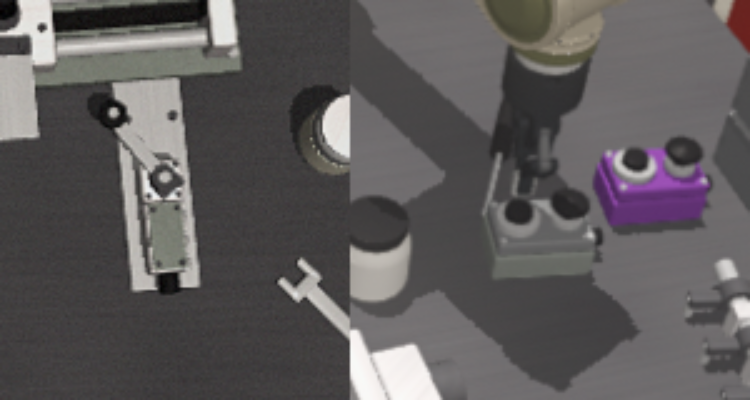

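The roller arm at crop left (115,112) now leans toward the carriage. The fingertips at (522,190) are right above the reset cap at (518,210) and clear of the mushroom. I'll press.

Run:
```python
from h import *
p=manip.state()["position"]; f0=manip.state()["wrist_force"]
manip.move_straight([p[0],p[1],72],v=60,contact_N=6); st()
for z in np.arange(70,56.5,-1):
    hit=manip.move_straight([p[0],p[1],z],v=20,contact_N=14)
    s=manip.state(); F=s["wrist_force"][2]-f0[2]; print(z,hit,round(s["position"][2],1),round(F,1))
    if hit or F>14: break
manip.sleep(0.3); st()
manip.move_straight([p[0],p[1],200],v=120); manip.sleep(.3); st()
T=get_image("top"); S=get_image("scene")
im=np.hstack([cv2.resize(T["img"],(400,300)),cv2.resize(S["img"][110:410,140:540],(400,300))])
cv2.imwrite("pics/c6.png",im[...,::-1])
```

```text
18.12 [403.4 317.6  71.8] F [-0.9 -1.   1.2] w 0.002 ff 0.7
70.0 False 70.2 1.8
69.0 False 69.1 2.6
68.0 False 68.0 3.6
67.0 False 67.0 4.7
66.0 False 66.1 4.3
65.0 False 65.9 13.8
64.0 False 65.7 22.6
20.18 [403.8 317.8  65.7] F [-6.  -3.7 23.5] w -0.0 ff 11.6
21.76 [403.7 317.7 199.8] F [-0.8  0.1  0.4] w 0.0 ff 0.0
```

View pics/c6.png

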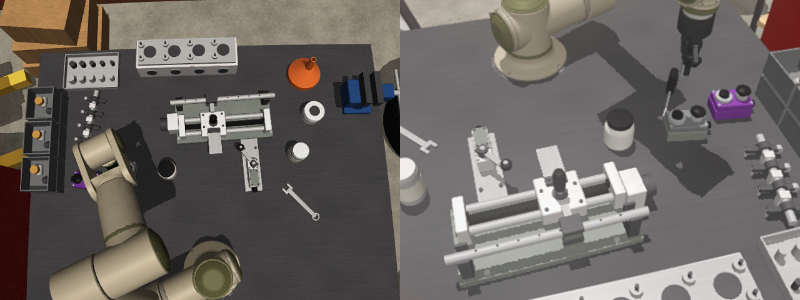

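Contact began at about 72 mm, the spring built to about 5 N over 6 mm, then it hit a hard stop and was released. The last picture shows the carriage drawn back, the roller arm leaning toward it, the button up and everything else in place.

```bash
python3 -c "
from plant import manip
print(manip.hand_in())"
```

```text
the job is handed in; nothing more can be done
None
```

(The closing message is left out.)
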